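# Hold a raceway cover hard up against the outlet housing for screwing down

## Robot

A 6-joint arm with a two-finger parallel gripper is mounted at the origin on the work surface. World frame = base frame: x ahead of the robot, y to its left, z up, the work surface at z = 0. Lengths are in m, angles in rad, forces in N, time in s.
With the tool pointing down it reaches from about 0.275 to 0.875 m from the base axis. Payload 12.5 kg.
Tool frame: the origin (TCP) lies midway between the tips of the shut fingers; the grasp point (between the pads) lies 19 mm behind it; z points along the fingers, y is the line along which they close (so a half turn about z gives the same grasp; the last joint's range is limited). The gripper opens to 85 mm and grips with 20 to 120 N. Pads are 22 mm wide; open, the fingers measure 114 mm over their backs; the gripper's body (76 mm by 85 mm) begins 54 mm behind the grasp point. The pads swing forward as they close: fully open they stand 13 mm farther back than shut.
Start: joints at [1.033, 0.351, 1.652, -0, 1.139, -0.085], TCP at [0.241, 0.495, 0.231] pointing down, gripper open.
Joint ranges: [-2.75, 2.75], [-0.79, 2.1], [0.01, 2.65], [-1.57, 4.71], [0.07, 3.14], [-2.87, 2.87]. Speed limits (rad/s): [2.22, 2.22, 2.79, 3.14, 3.14, 3.14].

## Interface

Orientations are given as a 3x3 rotation matrix whose columns are the frame's x, y, z axes.
In Python, from bench import status, capture, ctrl gives the robot as it stands.
- The arm moves only by the tool apply_moves, never from a script. Its argument "motion" is a list that holds one entry, the list of rows, each a list of 5 numbers: the opening, from 0 (shut) to 1 (fully open), then the shift along the tool's x, y, z in units of 40 mm (1.0 is 40 mm), then the turn about the tool's z in units of 6 degrees (1.0 is 6 degrees). In form: [[[gripper, x, y, z, turn], ...]]. A call has 1 to 20 rows; each row shifts and turns the commanded pose from where the row before left it, along the tool's axes as they then stand; what a row does not reach is not made up. A row lasts 1/8 s, in which the tool goes at most 62.5 mm and 10.7 degrees, less where a joint would pass 70% of its speed; a pose out of reach is approached as far as the arm can. A call is refused whole if a number of a shift passes 1 or a number of a turn 1, either way. A call with a gripper value outside its range is refused whole. The fingers move at their own pace and stop on an object; "grip_force" is the grip in N (left out, the last holds). Time passes only in rows, so rows that do not move let the fingers close. It gives the time, the measured TCP pose, the force, the opening and the grip force at its end, in the units of the state.
- status.get_state(): the state, without advancing time (a new reading comes with each control period).
- capture(name): name is "side" or "top"; returns a dict with "img" (420x560x3 uint8, red, green, blue), "intrinsics" (3x3 intrinsics, pixels), "rvec" (rotation vector, rad) and "tvec" (3), from world to camera coordinates, as OpenCV has them. Camera axes: x right, y down, z forward; pixel columns grow to the right and rows downward; lengths in m; the calibration is good to about 2 mm. A picture is of the moment at which its call begins. There is no depth.
- ctrl.job_done(): hands the job in; it is judged then, once.
The state is a dict: "time_s": time; "q": joint angles; "dq": joint speeds; "tau": joint torques, N m; "tcp_pos": TCP position; "orientation": TCP orientation; "wrist_force": force on the tool from outside, world axes, zero at the start; "torque": the same for the moment, N m; "width": finger opening in m; "finger_force": force on a finger pad.
Only numpy, scipy, OpenCV 4.12 (cv2) and the standard library are available. Lean on these libraries where they do the work, as an engineer would, in place of code of your own. Each camera call takes 0.05 s, during which the arm holds its last target. There are 200 camera calls.

## Task

Take only the top cover plate from the stack, lay it flat on the open raceway, centred on it and square, with its end butted against the flat end of the socket outlet housing, and push it against the housing without ramming it, with a steady 12 N or so. Keep that push steady for some three seconds and finish while still gripping the plate and pushing, so that I can drive the screws with no gap left; do not let go. Leave the rest of the stack and the other things on the bench where they are.

Things in the scene. Friction and masses are not known exactly. Their poses are not given: they have to be found in the camera images.
- cover_center (a point): centre of the top cover of the stack, the one to be used: a flat white compact-laminate plate 64 mm wide (its x axis), 170 mm long (its y axis), 10 mm thick (z), 0.16 kg, the same either way round. It has a screw hole near each corner (21 mm off the long centre line, 75 mm from the middle). It lies loosely on three more of the same, roughly aligned with them (a few mm), the stack being 40 mm high on the bench
- cover_2_center (a point): centre of the second cover of the stack, 10 mm under the first; stays
- cover_3_center (a point): centre of the third cover of the stack; stays
- cover_4_center (a point): centre of the lowest cover, flat on the bench; stays
- raceway: fixed bench raceway: grey sheet-metal trough, open on top, 55 mm wide (x axis), 500 mm long (y), 50 mm high; origin on the bench under its centre line, 200 mm from its -y end. Inward flanges, top at 50 mm, carry the covers, which overhang 4.5 mm on either side. Beyond the outlet housing (+y) a like cover is already fitted; the open part on the -y side takes the new one
- outlet: the socket outlet housing, fixed on top of the raceway and in line with it: a rigid white block 74 mm wide (x), 130 mm long (y, along the raceway), 62 mm high, with two sockets on either long side; origin at the centre of its underside, 50 mm above the bench. Where it stands along the raceway varies
- stop_face (a point): point on the flat, upright -y end of the outlet housing, the stop: midway across it, 55 mm above the bench, that is at the half thickness of a cover lying on the raceway. The cover's end butts here, pushed in the raceway's +y direction; the cover's centre is then 85 mm from it towards -y
- screwdriver: bystander: screwdriver 200 mm long, lying beyond the far side of the raceway
- screw_tray: bystander: small grey tray of screws, 90 by 70 mm, 26 mm high, beyond the stack
- reagent_bottle: bystander: amber bottle, 60 mm across, 125 mm tall, on the robot's side of the raceway to the left
- calculator: bystander: black pocket calculator 130 by 75 mm, 14 mm thick, in front of the robot
There are look-alikes about, which are no part of the job. What is shaped like the part that bears cover_center but blue or orange is not meant.

How it is judged:
By the outcome, as a careful person would: the job done as asked, in the order asked, and still so for the second after the job is handed in, while the arm keeps its last pose, push and grip.
It also fails if it takes over 54 s, if anything falls off the work surface, if the arm or the gripper's body presses on something with over 40 N, if the wrist force passes 120 N, or if a joint passes its speed limit or range.

## Working session

There is one attempt and no reset: what is moved stays moved. The work goes in short steps, Python scripts to look and compute and a tool call to move; the robot and the scene stay as the last step left them, time stands still between calls to the robot, and variables do not carry over. Pictures are saved under pics/ and viewed, at most 10 in all, crops included, and the job is handed in when it is done.

Besides the shell and the picture viewer there is one more tool, called after "Request:" in YAML: its name, and indented under it one key for each argument. apply_moves: Moves the arm, as the interface text tells. Its arguments: {"type":"object","properties":{"motion":{"type":"array"},"grip_force":{"type":"number"}},"required":["motion"]}

```bash
mkdir -p pics; ls; python3 - <<'E'
from bench import status,capture
import cv2,numpy as np
s=status.get_state();print({k:np.round(v,3).tolist() for k,v in s.items()})
for n in("top","side"):
    c=capture(n);cv2.imwrite(f"pics/{n}0.png",c["img"][:,:,::-1]);np.savez(f"{n}0.npz",**c)
    R,_=cv2.Rodrigues(c["rvec"]);print(n,c["intrinsics"].tolist(),(-R.T@np.ravel(c["tvec"])).round(3),R.round(3).tolist())
E
```

```text
pics
{'time_s': 0.0, 'q': [1.033, 0.351, 1.652, 0.0, 1.139, -0.085], 'dq': [-0.001, 0.001, 0.001, 0.0, -0.001, 0.0], 'tau': [-0.0, -50.61, -29.141, -0.0, 0.004, 0.0], 'tcp_pos': [0.24, 0.494, 0.231], 'orientation': [[-0.899, 0.437, -0.001], [0.437, 0.899, -0.001], [0.0, -0.001, -1.0]], 'wrist_force': [0.463, -0.051, 0.159], 'torque': [0.021, -0.034, 0.016], 'finger_force': 0.0, 'width': 0.085}
top [[483.9952357697575, 0.0, 273.21424292244546], [0.0, 483.9952357697575, 211.22185460032057], [0.0, 0.0, 1.0]] [ 0.323 -0.021  1.192] [[-0.029, -1.0, -0.003], [-0.988, 0.029, -0.151], [0.151, -0.002, -0.989]]
side [[460.30106747047626, 0.0, 275.5256320504811], [0.0, 460.30106747047626, 208.9987971269138], [0.0, 0.0, 1.0]] [ 0.362 -0.744  0.54 ] [[0.986, -0.164, 0.019], [-0.071, -0.53, -0.845], [0.149, 0.832, -0.534]]
```

View pics/top0.png

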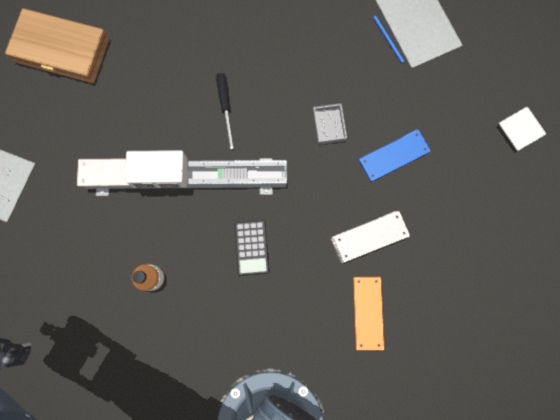

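View pics/side0.png

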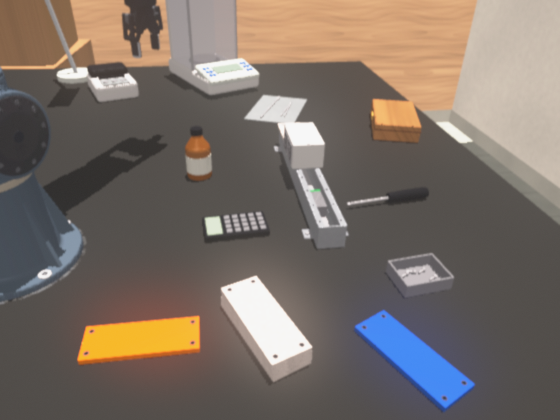

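The top view shows the white stack at (371,236), with blue and orange look-alikes at (395,155) and (369,313). The raceway runs along columns 78–287 near row 173, with the outlet at about (155,168). The side view shows that only the white one is a thick stack, around (265,325). White and 40 mm high fits the description. I'll confirm this in an enlarged crop.

```bash
cat > h.py <<'E'
import cv2,numpy as np
def ray(c,uv,z):
    R,_=cv2.Rodrigues(c["rvec"]);C=-R.T@np.ravel(c["tvec"])
    uv=np.atleast_2d(uv).astype(float);d=np.c_[uv,np.ones(len(uv))]@np.linalg.inv(c["intrinsics"]).T@R
    return C+d*((z-C[2])/d[:,2])[:,None]
def proj(c,P):
    return cv2.projectPoints(np.atleast_2d(P).astype(float),c["rvec"],c["tvec"],c["intrinsics"],None)[0].reshape(-1,2)
E
python3 - <<'E'
from h import *
t=np.load("top0.npz");s=np.load("side0.npz")
a=cv2.resize(t["img"][200:275,320:420],(400,300),interpolation=cv2.INTER_CUBIC)
b=cv2.resize(t["img"][135:210,140:240],(400,300),interpolation=cv2.INTER_CUBIC)
d=cv2.resize(s["img"][265:385,205:365],(400,300),interpolation=cv2.INTER_CUBIC)
e=cv2.resize(s["img"][115:250,260:440],(400,300),interpolation=cv2.INTER_CUBIC)
cv2.imwrite("pics/crop.png",np.vstack([np.hstack([a,b]),np.hstack([d,e])])[:,:,::-1])
for n,c in(("t",t),("s",s)):
    g=c["img"].astype(int);m=((g.min(2)>140)&(g.max(2)-g.min(2)<40)).astype(np.uint8)
    for k in cv2.findContours(m,0,1)[0]:
        if cv2.contourArea(k)>800:
            r=cv2.minAreaRect(k);print(n,np.round(r[0]),np.round(r[1]),round(r[2],1),ray(c,r[0],.04).round(4))
E
```

```text
t [269. 390.] [33. 92.] 87.2 [[ 0.0878 -0.0021  0.04  ]]
t [370. 236.] [29. 74.] 67.7 [[ 0.4317 -0.2523  0.04  ]]
t [237. 170.] [98. 25.] -0.0 [[0.6019 0.0626 0.04  ]]
t [130. 168.] [ 34. 107.] 88.1 [[0.6162 0.324  0.04  ]]
t [  5. 186.] [37. 65.] 21.8 [[0.5797 0.6264 0.04  ]]
t [522. 128.] [36. 34.] 56.3 [[ 0.6884 -0.6437  0.04  ]]
t [330. 122.] [36. 28.] 81.0 [[ 0.7174 -0.169   0.04  ]]
t [419.  22.] [80. 56.] 62.0 [[ 0.9765 -0.4093  0.04  ]]
s [264. 325.] [112.  50.] 53.1 [[ 0.4331 -0.2741  0.04  ]]
s [309. 158.] [155.  61.] 56.2 [[0.6206 0.2572 0.04  ]]
s [491.  94.] [188. 135.] 90.0 [[1.3637 0.6689 0.04  ]]
s [212.  45.] [95. 88.] 87.2 [[0.4442 1.4619 0.04  ]]
s [78. 62.] [129.  51.] 42.4 [[-0.1005  1.223   0.04  ]]
```

View pics/crop.png

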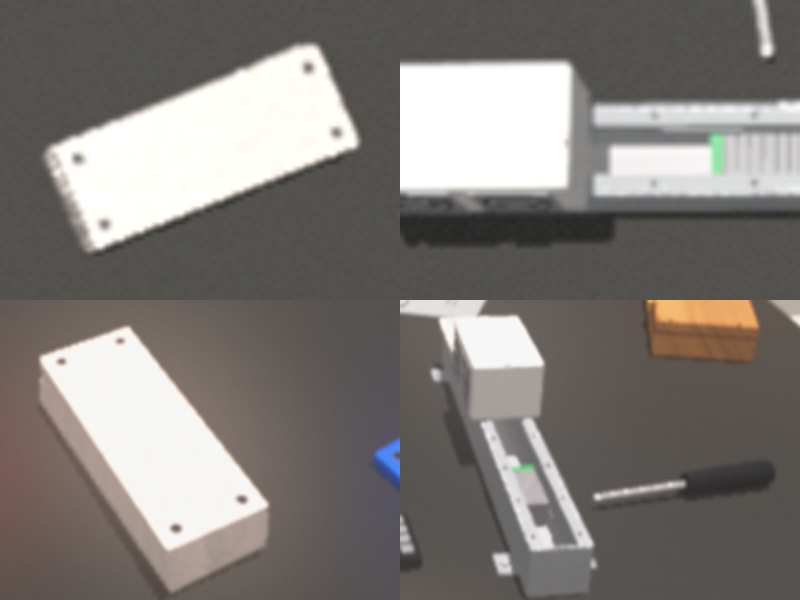

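The crop confirms it: the white stack has four corner holes and block sides, so it is the one meant. It also shows the outlet end face at top column ~183–188 and the flange holes that mark the centre line.

```bash
cat >> h.py <<'E'
def dark(c,p,r=3):
    g=c["img"].min(2).astype(float);u,v=np.round(p).astype(int);w=g[v-r:v+r+1,u-r:u+r+1]
    k=np.clip(np.median(w)-15-w,0,None);Y,X=np.mgrid[-r:r+1,-r:r+1]
    return np.array([u+(k*X).sum()/k.sum(),v+(k*Y).sum()/k.sum()])
E
python3 - <<'E'
from h import *
t=np.load("top0.npz");s=np.load("side0.npz")
T=np.array([[78,158],[308,68],[336,132],[104,224]])/4+[320,200]-.4
S=np.array([[62,61],[120,41],[242,199],[176,228]])/2.5+[205,265]-.4
for n,c,P in(("t",t,T),("s",s,S)):
    w=ray(c,[dark(c,p) for p in P],.04);print(n,w[:,:2].round(4).tolist(),"c",w.mean(0).round(4))
    e=[np.linalg.norm(w[i]-w[(i+1)%4]).round(4) for i in range(4)];print(e)
    L=(w[1]+w[2]-w[0]-w[3]) if n=="t" else (w[2]+w[3]-w[0]-w[1])
    print("long axis deg",np.degrees(np.arctan2(L[1],L[0])))
F=np.array([[655,115],[755,115],[655,185],[755,185]])/4+[40,135]-.4
w=ray(t,[dark(t,p,2) for p in F],.05);print("flange holes",w.round(4).tolist(),w.mean(0).round(4))
g=t["img"].min(2).astype(int)
print("row profile",g[168,176:196].tolist(),g[162,176:196].tolist(),g[181,176:196].tolist())
for u in(195,230,270): print(u,"col",g[155:195,u].tolist())
print("top edge z.112",ray(t,[[182.4,150],[182.4,185]],.112).round(4).tolist(),"bottom z.05",ray(t,[[187.6,162],[187.6,181]],.05).round(4).tolist())
# side: face bottom corners (crop 473,418)(540,415), top (455,?)..
P=np.array([[473,418],[540,415]]);P=(P-[400,300])/[400/180,300/135]+[260,115]-.4
print("side bottom corners",P,ray(s,P,.05).round(4).tolist())
P=np.array([[470,370],[542,362]]);P=(P-[400,300])/[400/180,300/135]+[260,115]-.4
print("side top corners",ray(s,P,.112).round(4).tolist())
E
```

```text
t [[0.4266, -0.1779], [0.4776, -0.3193], [0.438, -0.3337], [0.3871, -0.1917]] c [ 0.4323 -0.2557  0.04  ]
[np.float64(0.1503), np.float64(0.0421), np.float64(0.1508), np.float64(0.0418)]
long axis deg -70.20821349215609
s [[0.3886, -0.191], [0.4279, -0.1769], [0.4786, -0.3177], [0.4391, -0.3319]] c [ 0.4336 -0.2544  0.04  ]
[np.float64(0.0417), np.float64(0.1496), np.float64(0.042), np.float64(0.1498)]
long axis deg -70.23715865510115
flange holes [[0.6208, 0.144, 0.05], [0.6191, 0.083, 0.05], [0.5731, 0.1447, 0.05], [0.5721, 0.0831, 0.05]] [0.5963 0.1137 0.05  ]
row profile [255, 255, 255, 255, 255, 243, 187, 140, 131, 132, 126, 120, 111, 113, 115, 114, 117, 114, 116, 116] [255, 255, 255, 255, 255, 251, 207, 146, 133, 130, 131, 129, 170, 214, 219, 222, 219, 223, 220, 225] [236, 235, 235, 233, 228, 206, 145, 132, 130, 133, 127, 126, 172, 217, 221, 224, 220, 219, 219, 220]
195 col [77, 77, 79, 78, 80, 110, 182, 225, 219, 218, 206, 162, 119, 116, 117, 129, 190, 239, 244, 242, 241, 241, 241, 237, 222, 220, 220, 222, 210, 128, 100, 97, 87, 53, 56, 76, 78, 78, 79, 78]
230 col [80, 76, 77, 78, 85, 126, 190, 221, 216, 215, 202, 144, 128, 164, 189, 190, 191, 191, 191, 193, 198, 200, 202, 209, 219, 218, 218, 215, 190, 118, 98, 96, 78, 51, 58, 75, 77, 78, 77, 77]
270 col [78, 79, 92, 161, 215, 234, 246, 227, 220, 219, 200, 128, 118, 118, 118, 133, 195, 243, 246, 246, 247, 248, 243, 234, 222, 222, 229, 228, 163, 108, 101, 106, 117, 142, 190, 219, 222, 221, 207, 156]
top edge z.112 [[0.6366, 0.1823, 0.112], [0.5543, 0.1823, 0.112]] bottom z.05 [[0.6242, 0.1813, 0.05], [0.5771, 0.1814, 0.05]]
side bottom corners [[292.45 167.7 ]
 [322.6  166.35]] [[0.5665, 0.1907, 0.05], [0.6381, 0.1885, 0.05]]
side top corners [[0.558, 0.1756, 0.112], [0.6348, 0.1858, 0.112]]
```

```bash
python3 - <<'E'
from h import *
t=np.load("top0.npz");g=t["img"].min(2).astype(float)
def cross(col,rows,thr):
    v=col[rows]; 
    for i in range(len(rows)-1):
        if (v[i]-thr)*(v[i+1]-thr)<=0: return rows[i]+(thr-v[i])/(v[i+1]-v[i])*(rows[i+1]-rows[i])
A=[];B=[]
for u in list(range(192,255)):
    a=cross(g[:,u],np.arange(155,168),150);b=cross(g[:,u],np.arange(188,176,-1),160)
    A.append((u,a));B.append((u,b))
A=ray(t,A,.05);B=ray(t,B,.05)
for n,W in(("far",A),("near",B)):
    p=np.polyfit(W[:,1],W[:,0],1);r=W[:,0]-np.polyval(p,W[:,1]);k=abs(r)<.0015;p=np.polyfit(W[k,1],W[k,0],1);print(n,p,np.polyval(p,.1),k.sum(),"deg",np.degrees(np.arctan(p[0])))
C=[];D=[]
for u in range(132,180):
    C.append((u,cross(g[:,u],np.arange(144,160),165)));
for v in range(156,178): D.append((cross(g[v],np.arange(178,188),190),v))
C=ray(t,C,.112);D=ray(t,D,.112);p=np.polyfit(C[:,1],C[:,0],1);print("housing far top edge",p,np.polyval(p,.25),np.degrees(np.arctan(p[0])))
p=np.polyfit(D[:,0],D[:,1],1);print("end top",p,np.polyval(p,.596))
E
```

```text
far [0.01322619 0.62497661] 0.6262992296859669 63 deg 0.7577609402756786
near [0.02793545 0.56585211] 0.568645651239712 63 deg 1.6001673626461872
housing far top edge [0.01516111 0.63408831] 0.6378785884326953 0.8686012526916772
end top [-0.03994602  0.20703045] 0.183222626706872
```

Request:
apply_moves:
  motion:
    - [[1, -0.7, -0.82, 0, 0], [1, -0.7, -0.82, 0, 0], [1, -0.7, -0.82, 0, 0], [1, -0.7, -0.82, 0, 0], [1, -0.7, -0.82, 0, 0], [1, -0.7, -0.82, 0, 0], [1, -0.7, -0.82, 0, 0], [1, -0.7, -0.82, 0, 0], [1, -0.7, -0.82, 0, 0], [1, -0.7, -0.82, 0, 0], [1, -0.7, -0.82, 0, 0], [1, -0.7, -0.82, 0, 0], [1, -0.7, -0.82, 0, 0], [1, -0.7, -0.82, 0, 0], [1, -0.7, -0.82, 0, 0], [1, -0.7, -0.82, 0, 0], [1, -0.7, -0.82, 0, 0], [1, -0.6, -0.8, 0, 0], [1, 0, 0, 0, 0.7], [1, 0, 0, 0, 0.7]]

```text
time_s: 2.6
tcp_pos: [0.432, -0.2547, 0.2308]
orientation: [[-0.824, 0.567, -0.001], [0.567, 0.824, 0.001], [0.001, 0.0, -1.0]]
wrist_force: [-0.1, 1.0, 1.1]
width: 0.0855
finger_force: 0.0
```

Request:
apply_moves:
  motion:
    - [[1, 0, 0, 0.8, 1], [1, 0, 0, 0.8, 1], [1, 0, 0, 0.6, 1], [1, 0, 0, 0.4, 1], [1, 0, 0, 0.3, 1], [1, 0, 0, 0, 1], [1, 0, 0, 0, 0], [1, 0, 0, 0, 0]]

```text
time_s: 3.6
tcp_pos: [0.4323, -0.2544, 0.1154]
orientation: [[-0.339, 0.941, 0.0], [0.941, 0.339, -0.0], [-0.0, 0.0, -1.0]]
wrist_force: [-1.1, 1.2, 0.2]
width: 0.0856
finger_force: 0.0
```

Request:
apply_moves:
  motion:
    - [[1, 0, 0, 0.6, 0], [1, 0, 0, 0.6, 0], [1, 0, 0, 0.4, 0], [1, 0, 0, 0.25, 0], [1, 0, 0, 0, 0], [1, 0, 0, 0, 0]]

```text
time_s: 4.35
tcp_pos: [0.4326, -0.2546, 0.0418]
orientation: [[-0.337, 0.942, 0.001], [0.942, 0.337, -0.001], [-0.001, 0.001, -1.0]]
wrist_force: [-0.1, 0.1, -0.4]
width: 0.0852
finger_force: 0.0
```

```bash
python3 - <<'E'
from bench import status,capture
from h import *
c=capture("side");p=proj(c,status.get_state()["tcp_pos"])[0];print(p,status.get_state()["tcp_pos"])
cv2.imwrite("pics/s1.png",cv2.resize(c["img"][225:385,185:395],(788,600),interpolation=cv2.INTER_CUBIC)[:,:,::-1])
E
```

```text
[262.17869577 314.13018492] [ 0.43262083 -0.25460733  0.04192656]
```

View pics/s1.png

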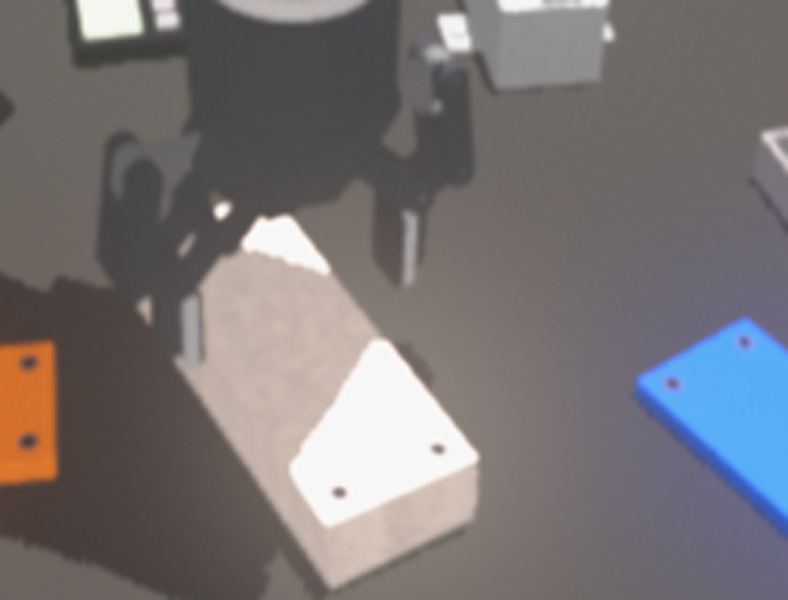

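The left fingertip is at crop (190,362) and the right at (405,285), straddling the stack evenly. Next I'll check the tip height.

```bash
python3 - <<'E'
from bench import status
from h import *
c=np.load("side0.npz");s=status.get_state();R=np.array(s["orientation"]);p=np.array(s["tcp_pos"])
for h in (0,.006,.013):
  for sg in(-1,1):
    for xx in(-.011,.011):
      q=p+R@[xx,sg*.0427,-h];print(h,sg,xx,((proj(c,q)[0]-[185,225])*3.75).round())
E
```

```text
0 -1 -0.011 [204. 391.]
0 -1 0.011 [179. 354.]
0 1 -0.011 [396. 315.]
0 1 0.011 [369. 282.]
0.006 -1 -0.011 [203. 380.]
0.006 -1 0.011 [179. 342.]
0.006 1 -0.011 [397. 305.]
0.006 1 0.011 [369. 271.]
0.013 -1 -0.011 [203. 367.]
0.013 -1 0.011 [178. 329.]
0.013 1 -0.011 [397. 292.]
0.013 1 0.011 [370. 258.]
```

Request:
apply_moves:
  motion:
    - [[1, 0, 0, 0.2, 0], [1, 0, 0, 0.2, 0], [1, 0, 0, 0, 0], [0.78, 0, 0, 0, 0], [0.78, 0, 0, 0, 0], [0.78, 0, 0, 0, 0]]
  grip_force: 50

```text
time_s: 5.15
tcp_pos: [0.4324, -0.2544, 0.0255]
orientation: [[-0.336, 0.942, 0.0], [0.942, 0.336, -0.0], [-0.0, 0.0, -1.0]]
wrist_force: [0.2, 0.3, -0.8]
width: 0.0669
finger_force: 0.0
```

```bash
python3 - <<'E'
from bench import status,capture
from h import *
c=capture("side");s=status.get_state();R=np.array(s["orientation"]);p=np.array(s["tcp_pos"]);print(p,s["width"])
for h in (.003,.006,.009):
  for sg in(-1,1):
      q=p+R@[-.011,sg*s["width"]/2,-h];print(h,sg,((proj(c,q)[0]-[205,265])*5).round())
cv2.imwrite("pics/s2.png",cv2.resize(c["img"][265:375,205:325],(600,550),interpolation=cv2.INTER_CUBIC)[:,:,::-1])
E
```

```text
[ 0.43232216 -0.25439737  0.02542838] 0.0664729285154785
0.003 -1 [201. 342.]
0.003 1 [399. 263.]
0.006 -1 [201. 335.]
0.006 1 [399. 256.]
0.009 -1 [201. 328.]
0.009 1 [399. 249.]
```

View pics/s2.png

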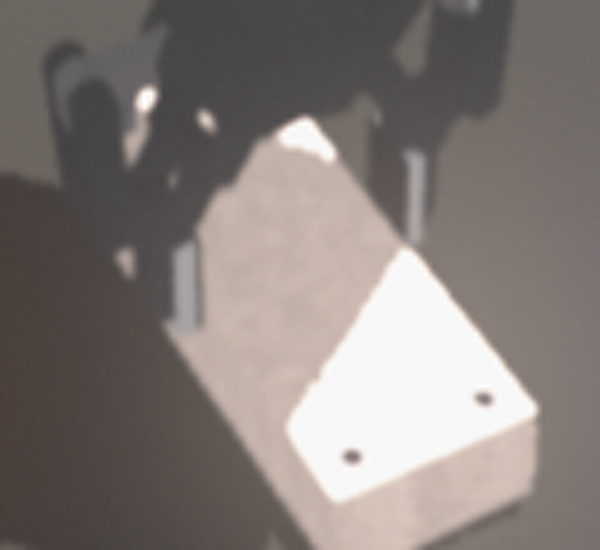

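The left tip is at about (195,330) and the right at (412,242), so the tips are near z≈34 mm, within the thickness of the top plate. I'll go about 1 mm lower, close, and lift a little.

Request:
apply_moves:
  motion:
    - [[0.78, 0, 0, 0.025, 0], [0.7, 0, 0, 0, 0], [0.6, 0, 0, 0, 0], [0.6, 0, 0, 0, 0], [0.6, 0, 0, 0, 0], [0.6, 0, 0, 0, 0]]
  grip_force: 60

```text
time_s: 5.95
tcp_pos: [0.4324, -0.2544, 0.0248]
orientation: [[-0.336, 0.942, 0.0], [0.942, 0.336, -0.0], [-0.0, 0.0, -1.0]]
wrist_force: [-1.4, 2.3, 8.8]
width: 0.0625
finger_force: 64.9
```

Request:
apply_moves:
  motion:
    - [[0.6, 0, 0, -0.1, 0], [0.6, 0, 0, -0.2, 0], [0.6, 0, 0, -0.4, 0], [0.6, 0, 0, -0.4, 0], [0.6, 0, 0, -0.4, 0], [0.6, 0, 0, -0.4, 0], [0.6, 0, 0, -0.4, 0], [0.6, 0, 0, -0.3, 0], [0.6, 0, 0, 0, 0], [0.6, 0, 0, 0, 0]]

```text
time_s: 7.2
tcp_pos: [0.432, -0.2542, 0.1279]
orientation: [[-0.336, 0.942, -0.001], [0.942, 0.336, 0.0], [0.001, -0.0, -1.0]]
wrist_force: [0.7, -1.1, -1.5]
width: 0.0625
finger_force: 66.0
```

```bash
python3 - <<'E'
from bench import status,capture
from h import *
c=capture("side");s=status.get_state();R=np.array(s["orientation"]);p=np.array(s["tcp_pos"]);print(p,s["width"],s["finger_force"])
np.savez("s3.npz",**c)
cv2.imwrite("pics/s3.png",cv2.resize(c["img"][185:385,185:385],(600,600),interpolation=cv2.INTER_CUBIC)[:,:,::-1])
E
```

```text
[ 0.43197564 -0.25415044  0.12774588] 0.06218735825288012 66.02128744125366
```

View pics/s3.png

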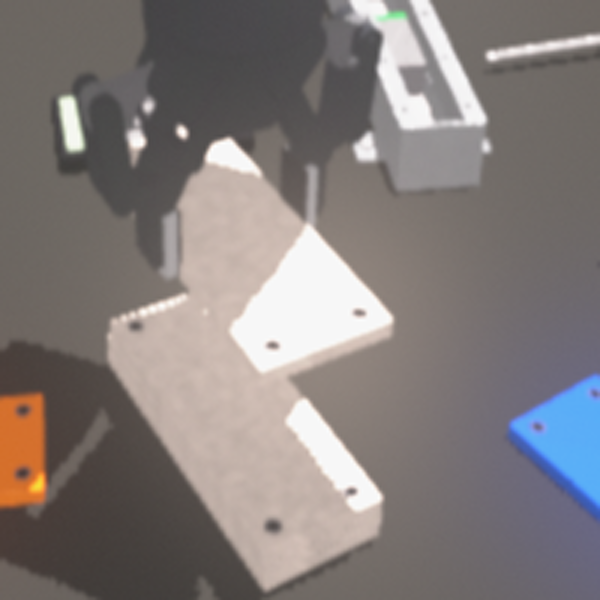

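Only the top plate came up; its near holes are at crop (358,312) and (272,345). The other three plates stay stacked. Next is the in-hand offset.

```bash
python3 - <<'E'
from bench import status
from h import *
c=np.load("s3.npz");s=status.get_state();R=np.array(s["orientation"]);p=np.array(s["tcp_pos"])
H=np.array([[358,312],[272,345]])/3+185-.4
w=ray(c,[dark(c,h,2) for h in H],p[2]+.0152);print(w,((w-p)@R).round(4))
S=np.array([[136,325],[272,525],[350,491]])/3+185-.4
print("stack now",ray(c,[dark(c,h,2) for h in S],.03).round(4).tolist())
# target
th=np.arctan(.016);Rt=np.array([[-np.sin(th)*-1,np.cos(th),0]])
E
```

```text
[[ 0.47725801 -0.31791584  0.14294588]
 [ 0.43777883 -0.33205995  0.14294588]] [[-0.0753  0.0212 -0.0153]
 [-0.0753 -0.0208 -0.0153]]
stack now [[0.3894, -0.1899, 0.03], [0.4404, -0.3305, 0.03], [0.4798, -0.3164, 0.03]]
```

The plate sits centred and square in the grip. I'll turn it and carry it over the open raceway, about 25 mm short of the stop.

Request:
apply_moves:
  motion:
    - [[0.6, 0, 0, 0, 0.5], [0.6, 0, 0, 0, 0.8], [0.6, 0, 0, 0, 0.8], [0.6, 0, 0, 0, 0.8], [0.6, 0, 0, 0, 0.52], [0.6, 0.4, 0.2, 0, 0], [0.6, 0.7, 0.34, 0, 0], [0.6, 0.7, 0.34, 0, 0], [0.6, 0.7, 0.34, 0, 0], [0.6, 0.7, 0.34, 0, 0], [0.6, 0.7, 0.34, 0, 0], [0.6, 0.7, 0.34, 0, 0], [0.6, 0.7, 0.34, 0, 0], [0.6, 0.7, 0.34, 0, 0], [0.6, 0.7, 0.34, 0, 0], [0.6, 0.7, 0.34, 0, 0], [0.6, 0.5, 0.24, 0, 0], [0.6, 0.34, 0.14, 0, 0], [0.6, 0, 0, 0, 0], [0.6, 0, 0, 0, 0]]

```text
time_s: 9.75
tcp_pos: [0.5961, 0.0722, 0.1282]
orientation: [[0.015, 1.0, -0.0], [1.0, -0.015, -0.0], [-0.0, -0.0, -1.0]]
wrist_force: [-0.0, -0.0, -1.4]
width: 0.0623
finger_force: 66.0
```

Request:
apply_moves:
  motion:
    - [[0.6, 0, 0, 0.4, 0], [0.6, 0, 0, 0.4, 0], [0.6, 0, 0, 0.4, 0], [0.6, 0, 0, 0.3, 0], [0.6, 0, 0, 0, 0], [0.6, 0, 0, 0, 0]]

```text
time_s: 10.5
tcp_pos: [0.5967, 0.0728, 0.0687]
orientation: [[0.015, 1.0, 0.001], [1.0, -0.015, 0.0], [0.0, 0.001, -1.0]]
wrist_force: [-0.3, -0.1, -1.3]
width: 0.0619
finger_force: 65.9
```

```bash
python3 - <<'E'
from bench import status,capture
from h import *
s=status.get_state();print(s["tcp_pos"],s["wrist_force"],s["orientation"])
t=capture("top");c=capture("side");np.savez("t4.npz",**t);np.savez("s4.npz",**c)
a=cv2.resize(t["img"][125:225,140:300],(800,500)[:2],interpolation=cv2.INTER_CUBIC)[:, :]
a=cv2.resize(a,(400,250));b=cv2.resize(c["img"][110:260,250:370],(400,500),interpolation=cv2.INTER_CUBIC)
cv2.imwrite("pics/p4.png",np.hstack([np.vstack([a,np.zeros_like(a)]),b])[:,:,::-1])
E
```

```text
[0.59673155 0.07284567 0.06866048] [-0.27029414 -0.05056572 -1.31676666] [[ 1.50120902e-02  9.99887082e-01  6.78759034e-04]
 [ 9.99887311e-01 -1.50121129e-02  2.83340489e-05]
 [ 3.85204567e-05  6.78257192e-04 -9.99999769e-01]]
```

View pics/p4.png

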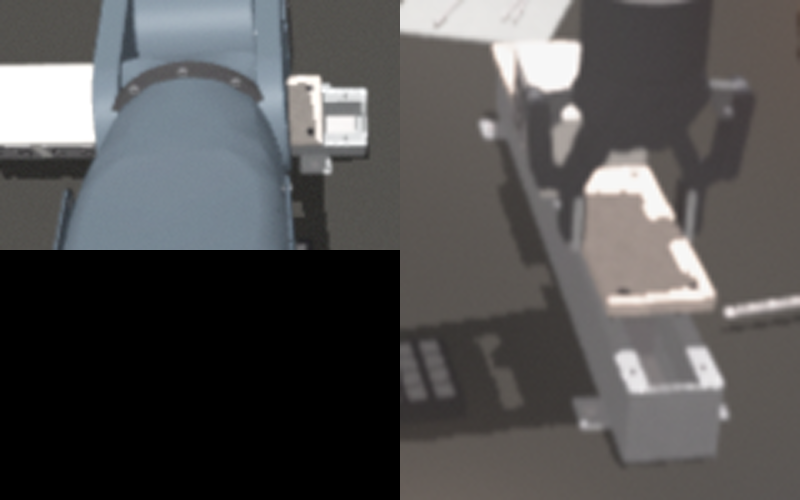

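The side crop shows the plate above the trough, with its holes at about (625,291) and (692,287). The raceway's end flange holes are at about (632,372) and (706,368). I'll compare centre lines in this one view.

```bash
python3 - <<'E'
from bench import status
from h import *
c=np.load("s4.npz");o=np.load("side0.npz");s=status.get_state();R=np.array(s["orientation"]);p=np.array(s["tcp_pos"])
f=lambda L:np.array(L)*.3*1.0+[250-120,110]-.35
H=f([[625,291],[692,287]]);w=ray(c,[dark(c,h,2) for h in H],p[2]+.0152);print("plate holes",w.round(4).tolist(),w.mean(0)[:2]);print(((w-p)@R).round(4))
F=f([[632,372],[706,368]]);w=ray(o,[dark(o,h,2) for h in F],.05);print("flange holes end",w.round(4).tolist(),w.mean(0)[:2])
# clean initial picture: flange outer edges along rows, side view
g=o["img"].min(2).astype(int)
for v in (180,195,210,218): print(v,g[v,285:350].tolist())
E
```

```text
plate holes [[0.5747, -0.0016, 0.0841], [0.616, 0.0012, 0.0841]] [ 5.95326076e-01 -2.16962504e-04]
[[-0.0748 -0.021  -0.0152]
 [-0.0713  0.0203 -0.0152]]
flange holes end [[0.5737, -0.0359, 0.05], [0.6156, -0.0375, 0.05]] [ 0.59464118 -0.03674127]
180 [63, 63, 62, 63, 62, 63, 71, 89, 102, 106, 107, 106, 107, 109, 130, 189, 225, 224, 220, 217, 195, 149, 126, 122, 121, 119, 114, 113, 112, 109, 107, 108, 107, 119, 162, 208, 219, 220, 220, 210, 164, 109, 88, 87, 86, 85, 86, 85, 86, 85, 86, 85, 85, 85, 83, 84, 84, 84, 84, 83, 83, 83, 83, 82, 83]
195 [82, 83, 82, 83, 83, 83, 83, 84, 84, 83, 79, 69, 78, 96, 102, 105, 104, 105, 105, 109, 142, 204, 226, 222, 219, 218, 214, 199, 188, 185, 185, 185, 188, 190, 187, 183, 172, 141, 113, 106, 117, 160, 206, 218, 220, 222, 221, 183, 125, 91, 84, 84, 84, 84, 83, 84, 83, 82, 84, 83, 83, 83, 83, 83, 82]
210 [82, 82, 81, 82, 82, 82, 81, 81, 82, 82, 82, 83, 82, 81, 82, 77, 66, 69, 89, 100, 103, 104, 104, 106, 104, 108, 145, 208, 228, 224, 222, 221, 210, 164, 117, 104, 102, 103, 103, 102, 102, 110, 123, 115, 107, 105, 104, 117, 161, 209, 220, 222, 225, 226, 207, 140, 91, 83, 81, 83, 83, 80, 80, 80, 79]
218 [81, 81, 81, 82, 81, 81, 81, 81, 82, 82, 82, 82, 82, 83, 82, 82, 81, 82, 77, 65, 69, 89, 102, 104, 104, 105, 104, 104, 108, 140, 195, 217, 219, 220, 221, 222, 223, 227, 229, 230, 227, 199, 142, 114, 110, 110, 107, 105, 104, 104, 107, 125, 170, 209, 217, 216, 218, 220, 191, 127, 89, 82, 81, 81, 81]
```

```bash
python3 - <<'E'
from h import *
o=np.load("side0.npz")
L=ray(o,[(299.6,180),(305.4,195),(311.3,210),(314.45,218)],.05);R=ray(o,[(325.25,180),(332.57,195),(339.85,210),(343.64,218)],.05)
for W in(L,R):
    p=np.polyfit(W[:,1],W[:,0],1);print(p,[np.polyval(p,y).round(4) for y in(-.03,.07,.1)],np.degrees(np.arctan(p[0])))
E
```

```text
[0.02080932 0.56788846] [np.float64(0.5673), np.float64(0.5693), np.float64(0.57)] 1.192114140410396
[0.02256952 0.62461297] [np.float64(0.6239), np.float64(0.6262), np.float64(0.6269)] 1.2929186486648607
```

Request:
apply_moves:
  motion:
    - [[0.6, 0, 0.01, 0.2, 0.04], [0.6, 0, 0, 0.2, 0], [0.6, 0, 0, 0.12, 0], [0.6, 0, 0, 0.03, 0], [0.6, 0, 0, 0, 0], [0.6, 0, 0, 0, 0]]

```text
time_s: 11.35
tcp_pos: [0.597, 0.0728, 0.0465]
orientation: [[0.019, 1.0, 0.0], [1.0, -0.019, -0.0], [0.0, 0.0, -1.0]]
wrist_force: [-0.2, -0.6, -1.8]
width: 0.0622
finger_force: 66.0
```

Request:
apply_moves:
  motion:
    - [[0.6, 0, 0, 0.015, 0], [0.6, 0, 0, 0.015, 0], [0.6, 0, 0, 0, 0], [0.6, 0, 0, 0, 0]]

```text
time_s: 11.85
tcp_pos: [0.5969, 0.0728, 0.0451]
orientation: [[0.019, 1.0, 0.0], [1.0, -0.019, -0.0], [-0.0, 0.0, -1.0]]
wrist_force: [0.6, -1.0, -1.5]
width: 0.0621
finger_force: 66.0
```

Request:
apply_moves:
  motion:
    - [[0.6, 0, 0, 0.012, 0], [0.6, 0, 0, 0.012, 0], [0.6, 0, 0, 0, 0], [0.6, 0, 0, 0, 0]]

```text
time_s: 12.35
tcp_pos: [0.5969, 0.0728, 0.0449]
orientation: [[0.019, 1.0, 0.0], [1.0, -0.019, -0.0], [-0.0, 0.0, -1.0]]
wrist_force: [-3.1, 0.7, 8.1]
width: 0.0623
finger_force: 67.0
```

Contact with the flanges; stiffness is about 12 N/mm. I'll ease the downward load and slide towards the stop.

Request:
apply_moves:
  motion:
    - [[0.6, 0, 0, -0.012, 0], [0.6, 0.08, 0, 0, 0], [0.6, 0.1, 0, 0, 0], [0.6, 0.1, 0, 0, 0], [0.6, 0.1, 0, 0, 0], [0.6, 0.06, 0, 0, 0], [0.6, 0.03, 0, 0, 0], [0.6, 0, 0, 0, 0]]

```text
time_s: 13.35
tcp_pos: [0.5975, 0.0918, 0.0449]
orientation: [[0.019, 1.0, 0.001], [1.0, -0.019, -0.0], [-0.0, 0.001, -1.0]]
wrist_force: [-0.3, -3.1, 5.7]
width: 0.0619
finger_force: 66.7
```

Request:
apply_moves:
  motion:
    - [[0.6, 0.015, 0, 0, 0], [0.6, 0.015, 0, 0, 0], [0.6, 0.015, 0, 0, 0], [0.6, 0, 0, 0, 0]]

```text
time_s: 13.85
tcp_pos: [0.5975, 0.0935, 0.0449]
orientation: [[0.019, 1.0, 0.001], [1.0, -0.019, -0.0], [-0.0, 0.001, -1.0]]
wrist_force: [-0.1, -4.3, 5.8]
width: 0.0624
finger_force: 66.7
```

Request:
apply_moves:
  motion:
    - [[0.6, 0.015, 0, -0.006, 0], [0.6, 0.015, 0, 0, 0], [0.6, 0.015, 0, 0, 0], [0.6, 0, 0, 0, 0]]

```text
time_s: 14.35
tcp_pos: [0.5973, 0.0953, 0.0449]
orientation: [[0.019, 1.0, 0.0], [1.0, -0.019, 0.0], [0.0, 0.0, -1.0]]
wrist_force: [0.5, -2.8, 3.7]
width: 0.062
finger_force: 66.6
```

Request:
apply_moves:
  motion:
    - [[0.6, 0.01, 0, 0, 0], [0.6, 0.01, 0, 0, 0], [0.6, 0.01, 0, 0, 0], [0.6, 0, 0, 0, 0]]

```text
time_s: 14.85
tcp_pos: [0.5973, 0.0964, 0.0449]
orientation: [[0.019, 1.0, 0.0], [1.0, -0.019, -0.0], [-0.0, 0.0, -1.0]]
wrist_force: [0.6, -4.1, 4.5]
width: 0.0622
finger_force: 66.7
```

Request:
apply_moves:
  motion:
    - [[0.6, 0.008, 0, 0, 0], [0.6, 0.008, 0, 0, 0], [0.6, 0, 0, 0, 0], [0.6, 0, 0, 0, 0]]

```text
time_s: 15.35
tcp_pos: [0.5973, 0.0971, 0.0449]
orientation: [[0.019, 1.0, 0.0], [1.0, -0.019, 0.0], [0.0, 0.0, -1.0]]
wrist_force: [-0.7, -4.2, 4.9]
width: 0.062
finger_force: 66.7
```

Request:
apply_moves:
  motion:
    - [[0.6, 0.008, 0, 0, 0], [0.6, 0.008, 0, 0, 0], [0.6, 0, 0, 0, 0], [0.6, 0, 0, 0, 0]]

```text
time_s: 15.85
tcp_pos: [0.5973, 0.0977, 0.0449]
orientation: [[0.019, 1.0, -0.0], [1.0, -0.019, -0.0], [-0.0, -0.0, -1.0]]
wrist_force: [-0.9, -4.5, 4.6]
width: 0.0621
finger_force: 66.7
```

Request:
apply_moves:
  motion:
    - [[0.6, 0.01, 0, -0.004, 0], [0.6, 0.01, 0, 0, 0], [0.6, 0, 0, 0, 0], [0.6, 0, 0, 0, 0]]

```text
time_s: 16.35
tcp_pos: [0.5972, 0.0986, 0.0449]
orientation: [[0.019, 1.0, -0.0], [1.0, -0.019, 0.0], [0.0, -0.0, -1.0]]
wrist_force: [-0.4, -2.2, 1.9]
width: 0.0622
finger_force: 66.4
```

Request:
apply_moves:
  motion:
    - [[0.6, 0.01, 0, 0, 0], [0.6, 0.01, 0, 0, 0], [0.6, 0, 0, 0, 0], [0.6, 0, 0, 0, 0]]

```text
time_s: 16.85
tcp_pos: [0.5972, 0.0994, 0.0449]
orientation: [[0.019, 1.0, -0.0], [1.0, -0.019, 0.0], [0.0, -0.0, -1.0]]
wrist_force: [0.2, -1.8, 1.3]
width: 0.0621
finger_force: 66.3
```

Request:
apply_moves:
  motion:
    - [[0.6, 0.01, 0, 0, 0], [0.6, 0.01, 0, 0, 0], [0.6, 0, 0, 0, 0], [0.6, 0, 0, 0, 0]]

```text
time_s: 17.35
tcp_pos: [0.5972, 0.0996, 0.0449]
orientation: [[0.019, 1.0, -0.0], [1.0, -0.019, -0.001], [-0.001, -0.0, -1.0]]
wrist_force: [-1.1, -5.6, 2.5]
width: 0.0623
finger_force: 66.3
```

Request:
apply_moves:
  motion:
    - [[0.6, 0.01, 0, 0, 0], [0.6, 0.01, 0, 0, 0], [0.6, 0, 0, 0, 0], [0.6, 0, 0, 0, 0]]

```text
time_s: 17.85
tcp_pos: [0.5972, 0.0997, 0.0449]
orientation: [[0.019, 1.0, -0.001], [1.0, -0.019, -0.002], [-0.002, -0.001, -1.0]]
wrist_force: [-0.4, -10.6, 1.7]
width: 0.0621
finger_force: 66.4
```

Contact with the stop. I'll bring the push up to about 12 N and check centring with the side camera.

Request:
apply_moves:
  motion:
    - [[0.6, 0.009, 0, 0, 0], [0.6, 0, 0, 0, 0], [0.6, 0, 0, 0, 0], [0.6, 0, 0, 0, 0]]

```text
time_s: 18.35
tcp_pos: [0.5972, 0.0997, 0.0449]
orientation: [[0.019, 1.0, -0.001], [1.0, -0.019, -0.002], [-0.002, -0.001, -1.0]]
wrist_force: [-0.4, -13.7, 2.1]
width: 0.062
finger_force: 66.4
```

```bash
python3 - <<'E'
from bench import status,capture
from h import *
c=capture("side");np.savez("s5.npz",**c);s=status.get_state();print(s["wrist_force"])
p=np.array(s["tcp_pos"]);R=np.array(s["orientation"])
cv2.imwrite("pics/s5.png",cv2.resize(c["img"][130:250,260:380],(600,600),interpolation=cv2.INTER_CUBIC)[:,:,::-1])
Q=[p+R@[-.085,y,-.0152] for y in(-.032,.032)];print("expected near plate corners crop",((proj(c,Q)-[260,130])*5).round())
Q=[p+R@[-.075,y,-.0152] for y in(-.021,.021)];print("expected holes crop",((proj(c,Q)-[260,130])*5).round())
E
```

```text
[ -0.61664406 -12.65346006   2.64280623]
expected near plate corners crop [[242. 366.]
 [397. 356.]]
expected holes crop [[263. 351.]
 [365. 345.]]
```

View pics/s5.png

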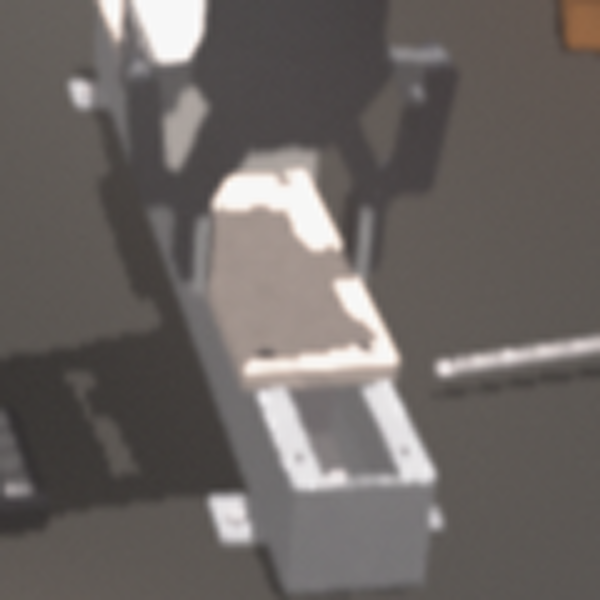

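Near plate corners are at (242,370) and (400,360), and the flange outer edges below them at about (257,388) and (390,378). Overhang is nearly equal on both sides. I'll measure it in numbers.

```bash
python3 - <<'E'
from h import *
c=np.load("s5.npz");g=c["img"].min(2).astype(int)
for v in (198,200,202,204,205,206,207,208,210,212): print(v,g[v,300:348].tolist())
E
```

```text
198 [108, 108, 109, 110, 118, 129, 135, 139, 141, 141, 140, 139, 138, 139, 140, 142, 141, 140, 139, 140, 140, 139, 139, 140, 140, 140, 140, 141, 142, 149, 159, 149, 132, 143, 192, 229, 242, 230, 157, 98, 88, 88, 88, 88, 87, 87, 88, 87]
200 [102, 107, 109, 109, 111, 119, 130, 138, 141, 142, 138, 124, 108, 105, 118, 137, 143, 144, 144, 149, 165, 170, 171, 172, 173, 188, 219, 226, 227, 233, 241, 236, 216, 201, 219, 239, 245, 244, 229, 154, 98, 89, 87, 88, 88, 87, 87, 88]
202 [89, 103, 108, 108, 109, 113, 121, 132, 146, 182, 220, 223, 219, 217, 218, 222, 226, 226, 222, 227, 239, 242, 242, 243, 243, 243, 242, 240, 238, 236, 234, 232, 231, 230, 231, 232, 232, 230, 221, 170, 111, 90, 88, 88, 88, 88, 102, 144]
204 [72, 94, 106, 107, 109, 109, 115, 126, 157, 206, 219, 214, 205, 198, 192, 189, 187, 185, 180, 174, 172, 172, 172, 170, 171, 171, 169, 163, 160, 157, 155, 152, 152, 151, 152, 153, 152, 150, 141, 118, 95, 89, 88, 87, 88, 88, 101, 150]
205 [67, 86, 104, 108, 108, 109, 112, 120, 140, 163, 168, 165, 162, 160, 159, 157, 156, 157, 156, 153, 149, 145, 144, 143, 142, 143, 145, 145, 145, 145
[... 554 characters left out ...]
08 [60, 67, 85, 102, 108, 108, 108, 110, 115, 121, 129, 166, 209, 212, 214, 217, 213, 177, 132, 117, 114, 113, 112, 111, 111, 110, 110, 111, 112, 111, 111, 119, 158, 208, 221, 226, 229, 231, 213, 142, 94, 88, 87, 87, 87, 85, 81, 78]
210 [60, 61, 71, 93, 105, 108, 109, 109, 109, 109, 114, 150, 216, 233, 230, 227, 227, 218, 170, 124, 109, 108, 108, 108, 108, 108, 109, 111, 111, 110, 110, 112, 124, 169, 215, 226, 228, 231, 232, 215, 147, 97, 88, 88, 86, 86, 86, 84]
212 [60, 60, 63, 77, 99, 107, 108, 110, 109, 110, 109, 117, 161, 219, 229, 229, 229, 228, 217, 166, 119, 108, 107, 106, 107, 108, 111, 114, 112, 111, 111, 109, 111, 123, 169, 216, 227, 228, 231, 234, 213, 139, 94, 87, 87, 87, 87, 86]
```

The plate looks about 0.7 mm off centre towards −x. I'll back off a little, shift it, and push again.

Request:
apply_moves:
  motion:
    - [[0.6, -0.03, 0, 0, 0], [0.6, -0.03, 0, 0, 0], [0.6, 0, 0.01, 0, 0], [0.6, 0, 0.01, 0, 0], [0.6, 0, 0, 0, 0], [0.6, 0, 0, 0, 0]]

```text
time_s: 19.15
tcp_pos: [0.5981, 0.0989, 0.0449]
orientation: [[0.019, 1.0, 0.0], [1.0, -0.019, 0.0], [0.0, 0.0, -1.0]]
wrist_force: [-0.8, 0.5, 0.5]
width: 0.0618
finger_force: 66.1
```

Request:
apply_moves:
  motion:
    - [[0.6, 0.01, 0, 0, 0], [0.6, 0.01, 0, 0, 0], [0.6, 0.01, 0, 0, 0], [0.6, 0.01, 0, 0, 0], [0.6, 0, 0, 0, 0], [0.6, 0, 0, 0, 0]]

```text
time_s: 19.9
tcp_pos: [0.5981, 0.0996, 0.0449]
orientation: [[0.02, 1.0, -0.0], [1.0, -0.02, -0.001], [-0.001, -0.0, -1.0]]
wrist_force: [0.5, -6.7, -1.4]
width: 0.062
finger_force: 66.0
```

Request:
apply_moves:
  motion:
    - [[0.6, 0.006, 0, 0.004, 0], [0.6, 0.006, 0, 0.003, 0], [0.6, 0.003, 0, 0, 0], [0.6, 0, 0, 0, 0], [0.6, 0, 0, 0, 0], [0.6, 0, 0, 0, 0]]

```text
time_s: 20.65
tcp_pos: [0.5981, 0.0996, 0.0449]
orientation: [[0.019, 1.0, -0.0], [1.0, -0.019, -0.002], [-0.002, -0.0, -1.0]]
wrist_force: [-1.8, -10.5, 2.3]
width: 0.0621
finger_force: 66.4
```

Request:
apply_moves:
  motion:
    - [[0.6, 0.005, 0, 0, 0], [0.6, 0.002, 0, 0, 0], [0.6, 0, 0, 0, 0], [0.6, 0, 0, 0, 0], [0.6, 0, 0, 0, 0], [0.6, 0, 0, 0, 0]]

```text
time_s: 21.4
tcp_pos: [0.5981, 0.0997, 0.0449]
orientation: [[0.019, 1.0, -0.0], [1.0, -0.019, -0.002], [-0.002, -0.0, -1.0]]
wrist_force: [-1.5, -13.0, 2.7]
width: 0.0625
finger_force: 66.4
```

Request:
apply_moves:
  motion:
    - [[0.6, 0, 0, 0, 0], [0.6, 0, 0, 0, 0], [0.6, 0, 0, 0, 0], [0.6, 0, 0, 0, 0], [0.6, 0, 0, 0, 0], [0.6, 0, 0, 0, 0], [0.6, 0, 0, 0, 0], [0.6, 0, 0, 0, 0]]

```text
time_s: 22.4
tcp_pos: [0.5982, 0.0997, 0.0449]
orientation: [[0.019, 1.0, -0.0], [1.0, -0.019, -0.002], [-0.002, -0.0, -1.0]]
wrist_force: [-2.0, -12.3, 2.4]
width: 0.0623
finger_force: 66.4
```

Steady at about 12.5 N. I'll hold it for three more seconds, then hand in.

Request:
apply_moves:
  motion:
    - [[0.6, 0, 0, 0, 0], [0.6, 0, 0, 0, 0], [0.6, 0, 0, 0, 0], [0.6, 0, 0, 0, 0], [0.6, 0, 0, 0, 0], [0.6, 0, 0, 0, 0], [0.6, 0, 0, 0, 0], [0.6, 0, 0, 0, 0], [0.6, 0, 0, 0, 0], [0.6, 0, 0, 0, 0], [0.6, 0, 0, 0, 0], [0.6, 0, 0, 0, 0], [0.6, 0, 0, 0, 0], [0.6, 0, 0, 0, 0], [0.6, 0, 0, 0, 0], [0.6, 0, 0, 0, 0], [0.6, 0, 0, 0, 0], [0.6, 0, 0, 0, 0], [0.6, 0, 0, 0, 0], [0.6, 0, 0, 0, 0]]

```text
time_s: 24.9
tcp_pos: [0.5981, 0.0997, 0.0449]
orientation: [[0.019, 1.0, -0.0], [1.0, -0.019, -0.002], [-0.002, -0.0, -1.0]]
wrist_force: [-1.7, -13.4, 2.7]
width: 0.0621
finger_force: 66.4
```

```bash
python3 -c "
from bench import status,ctrl
s=status.get_state();print(s['time_s'],s['wrist_force'],s['tcp_pos'])
f=s['wrist_force'][1]
print(ctrl.job_done() if -15<f<-10 else 'not handed in')"
```

```text
24.9 [ -1.66066464 -13.44324872   2.66428231] [0.59813252 0.09969067 0.04491103]
the job is handed in; nothing more can be done
None
```

The top cover lies flat on the raceway, butted against the outlet housing and centred to within about 1 mm by the cameras; it was held there at 12–13 N for over 3 s and handed in at 24.9 s, still gripped and pushing.

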